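# Hold a cast specimen block in the corner stop of an inverted microscope

## Task

Lift the oblong resin block out of its mould base and set it down on the microscope's stage without letting it fall, standing on its underside as it stood in the mould. With a light but definite push press it into the inside corner of the L-shaped stop, its long side flush against the long bar and one end against the short prong, and finish still holding it pressed flat on the stage and against both while the picture is taken: do not let go. Leave the round and square blocks and the loose things on the bench where they are.

Things in the scene. Friction and masses are not known exactly. Their poses are not given: they have to be found in the camera images.
- block_mid (a point): The oblong cast resin block (cream, a steel strip showing in the middle of its top), 52 mm long (its x) x 32 mm wide (its y) x 30 mm high (z up), 50 to 105 g; the only oblong one of three castings. The point is its centre, 15 mm above its underside. It sits loosely (1 mm play a side) 10 mm deep in the mould base, so 20 mm of it stand above the base.
- mould_oblong: Grey base of the oblong mould, fixed to the bench, 80 (x) x 60 (y) x 16 mm high with a 54 x 34 mm cavity 10 mm deep, cavity floor 6 mm above the bench. Origin: centre of its underside; x along the cavity's length. The square and the round mould bases beside it are 60 x 60 x 16 mm with castings of the same height.
- microscope: Inverted microscope, fixed: white cast body about 300 mm (x) x 190 mm (y) with its lenses underneath a black flat stage of 160 (x) x 210 (y) mm, whose top is 160 mm above the bench; nothing is above the stage but the stop. Origin: on the bench under the centre of the stage's 24 mm round opening; x points to its rear (away from the robot, give or take its yaw), y to its left. The block in the corner lies centred over the opening.
- stage: The black flat stage plate of the microscope, 160 x 210 x 12 mm, rigid; its top, which the block must stand on, is 160 mm above its origin, which is the microscope's.
- corner (a point): Inside corner of the steel L-shaped stop, at the level of the stage top; axes as the microscope's. The block belongs on the -x, +y side of this point: long bar along y at x = 0 (block's long side), short prong along x at y = 0 (block's end). Seated, the block's centre is at x = -16, y = +26, z = +15 mm from here. The stop is 7 mm high and rigid, and resin slides easily on it and on the stage (friction about 0.3); a light but definite push of about 5 N on each face is right.
- long_bar: Long bar of the stop: 20 mm wide, 176 mm long along the microscope's y, 7 mm above the stage; its straight face looks to -x and passes through the corner, from 62 mm to the right (-y) to 114 mm to the left (+y) of it. A knurled thumb screw 12 mm wide rises to 21 mm above the stage near each end, 48 mm to the right and 100 mm to the left of the corner and 11 mm behind the face. Its origin is the microscope's.
- short_prong: Short prong of the stop: 13 mm wide, sticks out 40 mm from the long bar's face towards -x, 7 mm above the stage; its face looks to +y and passes through the corner. Its origin is the microscope's.
- mount_square_mid (a point): Centre of the square casting, 32 x 32 x 30 mm, same resin, in the square mould base: leave.
- mount_round_mid (a point): Centre of the round casting, 32 mm across, 30 mm high, same resin, in the round mould base: leave.
- frame_oblong: Grey upper frame of the oblong mould, 80 x 60 x 22 mm, open, lying loose on the bench; origin centre of its underside: leave.
- frame_round: Grey upper ring of the round mould, 56 mm across, 22 mm high, loose; origin centre of its underside: leave.
- mixing_cup: White mixing cup, 68 mm across, 75 mm high; origin centre of its underside: leave.
- resin_bottle: Grey resin bottle, 66 mm across, 150 mm high; origin centre of its underside: leave.
- spatula: Flat steel laboratory spatula, 195 mm long, 4 mm thick, lying loose along its x; origin under its middle: leave.
- dish: Shallow glass dish, 90 mm across, 18 mm high; origin centre of its underside: leave.
Mind the look-alikes: they are no part of the job. What is shaped like the part that bears block_mid but blue, orange or pink is not meant.

How it is judged:
On the way:
1. the oblong block is lifted clear of its mould base by the fingers (z of block_mid in the frame of mould_oblong above 0.04 m and contact force between block and mould_oblong below 0.01 N and contact force between the fingers and block above 1 N), for 0.2 s.
At the end, for the whole second after the job is handed in: Through the last second the fingers hold or press the block (over 1 N) and it bears on long bar and short prong with over 2 N each; it stands on the stage on its underside (height 1.5 mm, tilt 3 deg), long side within 2 deg of the bar, centre within about 2 mm of the seated place, still (contact force between block and long_bar above 2 N and contact force between block and short_prong above 2 N and contact force between the fingers and block above 1 N and x of block_mid in the frame of corner between -0.0185 and -0.0145 m and y of block_mid in the frame of corner between 0.0245 and 0.0285 m and z of block_mid in the frame of corner between 0.0135 and 0.0165 m and contact force between block and stage above 0.1 N and angle between the x axis of block_mid and the y axis of microscope, either way round below 0.035 rad and angle between block_mid's own z axis and vertical below 0.05 rad and linear speed of block below 0.01 m/s); the arm keeps its last pose, push and grip.
It fails at once if the block is let fall or thrown (moves faster than 0.35 m/s out of the fingers) (linear speed of block above 0.35 m/s and contact force between the fingers and block below 0.01 N).
It fails at once if the block is rammed against the stage or the stop with more than 60 N (contact force between block and microscope above 60 N).
It fails at once if another casting or a loose thing on the bench is moved by more than 20 mm (distance of any of mount_square_mid, mount_round_mid, frame_oblong, frame_round, mixing_cup, resin_bottle, spatula, dish from where it was at the start of the episode above 0.02 m).
It also fails if it takes over 54 s, if anything falls off the work surface, if the arm or the gripper's body presses on something with over 40 N, if the wrist force passes 120 N, or if a joint passes its speed limit or range.

## Robot

A 7-joint arm with a two-finger parallel gripper is mounted at the origin on the work surface. World frame = base frame: x ahead of the robot, y to its left, z up, the work surface at z = 0. Lengths are in m, angles in rad, forces in N, time in s.
With the tool pointing down it reaches from about 0.4 to 0.925 m from the base axis. Payload 4.1 kg.
Tool frame: the origin (TCP) lies midway between the tips of the shut fingers; the grasp point (between the pads) lies 19 mm behind it; z points along the fingers, y is the direction in which the jaws open and shut (so a half turn about z gives the same grasp; the last joint's range is limited). The gripper opens to 85 mm and grips with 20 to 120 N. Pads are 22 mm wide; open, the fingers measure 114 mm over their backs; the gripper's body (76 mm by 85 mm) begins 54 mm behind the grasp point. The pads swing forward as they close: fully open they stand 13 mm farther back than shut.
Start: joints at [-1.341, 0.398, 0.045, 1.537, -0.019, 1.207, -0.051], TCP at [0.21, 0.615, 0.231] pointing down, gripper open.
Joint ranges: [-2.82, 2.82], [-0.49, 2.23], [-1.37, 1.46], [0, 2.46], [-1.36, 4.5], [0.23, 2], [-2.94, 2.94]. Speed limits (rad/s): [2.57, 2.57, 3.14, 3.14, 3.14, 3.14, 3.14].

## Interface

Orientations are given as a rotation vector (axis times angle).
In Python, from rig import r, viewer, ticket gives the robot as it stands.
- The arm moves only by the tool arm_command, never from a script. Its arguments are lists of equal length, an entry for each row: "grip": the finger opening in m, from 0 to 0.0854; "xyz": the shift along the tool's x, y, z in m, a list of three; "turn": the turn, a rotation vector about the tool's x, y, z in rad, a list of three. In form: {"grip": [grip, ...], "xyz": [[tx, ty, tz], ...], "turn": [[rx, ry, rz], ...]}. A call has 1 to 20 rows; each row shifts and turns the pose as measured when the row begins, along the tool's axes as they then stand; what a row does not reach is not made up. A row lasts 1/12 s, in which the tool goes at most 41.7 mm and 7.16 degrees, less where a joint would pass 70% of its speed; a pose out of reach is approached as far as the arm can. A call with a gripper value outside its range is refused whole. The fingers move at their own pace and stop on an object; the grip force is fixed at half the most. Time passes only in rows, so rows that do not move let the fingers close. It gives the time, the measured TCP pose, the force and the opening at its end, in the units of the state.
- r.state(): the state, without advancing time (a new reading comes with each control period).
- viewer.capture(name): name is "scene" or "top" or "wrist"; returns (picture, depth): 384x512x3 uint8, blue, green, red; 384x512 float32, m along the optical axis (not along the pixel's ray), 0 where there is no reading.
- viewer.camera_model(name): a dict with "camera_matrix" (3x3 intrinsics, pixels), "cam_to_world" (4x4, takes a point from camera to world coordinates). Camera axes: x right, y down, z forward; pixel columns grow to the right and rows downward; lengths in m; the calibration is good to about 2 mm. A picture is of the moment at which its call begins: read the wrist's pose just before it. camera_model takes no time and is no camera call; for the wrist camera it gives the pose at the moment of the call.
- ticket.finish_job(): hands the job in, once; it reports no verdict.
Trained networks look in the newest picture that a camera, given by its name, has taken for a name from the list of things; names that differ only in an ending like _2 or _b are one class to them, and where a whole thing is asked for, a point or a joint stands for the part that bears it (a point fixed in the world has none). Each returns a list of dicts, best first, with "conf" (0 to 1); they miss things now and then, are a little off and sometimes report something else, mostly with a low value. They report only what shows in the picture. A call takes as long as a camera call. They do not tell look-alikes from the thing itself.
- viewer.spot_in(label, camera): "extent" ([centre column, centre row, width, height] in pixels, round what is visible of it).
- viewer.outline_of(label, camera): "region" (384x512 bool, what is visible of it) and "extent" ([centre column, centre row, width, height] in pixels, round what is visible of it).
- viewer.landmark_of(label, camera): "location" ([column, row] in pixels: a listed point, or the origin of a listed thing).
The state is a dict: "t": time; "joints": joint angles; "qvel": joint speeds; "tau": joint torques, N m; "eef_pos": TCP position; "tcp_rot": TCP orientation; "force": force on the tool from outside, world axes, zero at the start; "torque": the same for the moment, N m; "grip_width": finger opening in m.
Only numpy, scipy, OpenCV 4.12 (cv2) and the standard library are available. Lean on these libraries where they do the work, as an engineer would, in place of code of your own. Each camera call takes 0.05 s, during which the arm holds its last target.

## Working session

There is one attempt and no reset: what is moved stays moved. The work goes in short steps, Python scripts to look and compute and a tool call to move; the robot and the scene stay as the last step left them, time stands still between calls to the robot, and variables do not carry over. Pictures are saved under pics/ and viewed, and the job is handed in when it is done.

Besides the shell and the picture viewer there is one more tool, called as name(argument=value, ...) on one line, values as JSON. arm_command: Moves the arm, as the interface text tells. Its arguments: {"type":"object","properties":{"grip":{"type":"array"},"xyz":{"type":"array"},"turn":{"type":"array"}},"required":["grip","xyz","turn"]}

```bash
ls; mkdir -p pics
python3 - <<'E'
from rig import r, viewer, ticket
import cv2,numpy as np
s=r.state(); print({k:np.round(v,3).tolist() for k,v in s.items()})
for n in ["scene","top","wrist"]:
    p,d=viewer.capture(n); cv2.imwrite(f"pics/{n}0.png",p); np.savez(f"{n}0.npz",p=p,d=d)
    m=viewer.camera_model(n); print(n,np.round(m["camera_matrix"],1).tolist(),np.round(m["cam_to_world"],3).tolist())
    for l in ["block_mid","corner","mould_oblong","microscope"]:
        print(l,[(np.round(x["location"],1).tolist(),round(x["conf"],2)) for x in viewer.landmark_of(l,n)])
print(r.state()["t"])
E
```

```text
pics
{'t': 0.0, 'joints': [-1.341, 0.399, 0.045, 1.538, -0.019, 1.207, -0.051], 'qvel': [0.002, 0.0, -0.001, 0.0, -0.002, -0.003, -0.002], 'tau': [-0.0, -47.512, 1.364, -25.423, 0.012, 0.009, -0.0], 'eef_pos': [0.21, 0.615, 0.23], 'tcp_rot': [-0.514, -3.099, 0.003], 'force': [-0.517, 0.045, -0.018], 'torque': [-0.018, 0.014, -0.017], 'grip_width': 0.085}
scene [[402.3, 0.0, 257.1], [0.0, 402.3, 192.3], [0.0, 0.0, 1.0]] [[-0.787, 0.496, -0.367, 0.954], [0.616, 0.648, -0.448, 0.551], [0.016, -0.578, -0.816, 1.155], [0.0, 0.0, 0.0, 1.0]]
block_mid [([336.5, 329.4], 0.84), ([337.5, 287.5], 0.6), ([378.6, 294.2], 0.57), ([395.6, 264.1], 0.5)]
corner [([177.6, 165.0], 0.89), ([219.9, 132.0], 0.26)]
mould_oblong [([339.0, 292.3], 0.59)]
microscope [([190.4, 194.1], 0.9), ([247.1, 328.1], 0.62)]
top [[347.5, 0.0, 247.5], [0.0, 347.5, 193.3], [0.0, 0.0, 1.0]] [[-0.029, -0.996, 0.088, 0.392], [-0.999, 0.027, -0.017, 0.02], [0.014, -0.089, -0.996, 1.295], [0.0, 0.0, 0.0, 1.0]]
block_mid [([129.6, 184.0], 0.72), ([152.9, 205.2], 0.52), ([133.2, 232.3], 0.52), ([215.0, 141.9], 0.31)]
corner [([313.3, 149.4], 0.62), ([299.4, 162.4], 0.29)]
mould_oblong [([156.1, 202.5], 0.49)]
microscope [([300.5, 163.0], 0.93)]
wrist [[346.1, 0.0, 257.6], [0.0, 346.1, 186.8], [0.0, 0.0, 1.0]] [[0.323, 0.909, 0.265, 0.142], [0.946, -0.31, -0.09, 0.639], [-0.0, 0.28, -0.96, 0.373], [0.0, 0.0, 0.0, 1.0]]
block_mid [([159.0, 335.3], 0.78)]
corner []
mould_oblong []
microscope []
0.75
```

View pics/scene0.png

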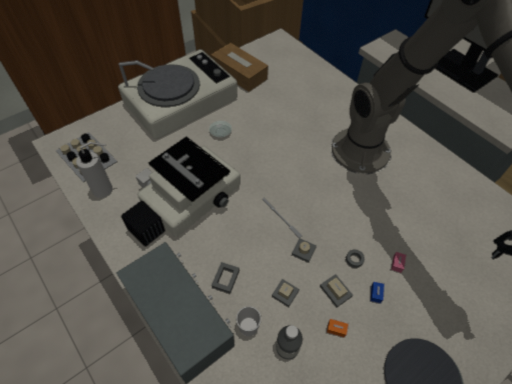

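View pics/top0.png

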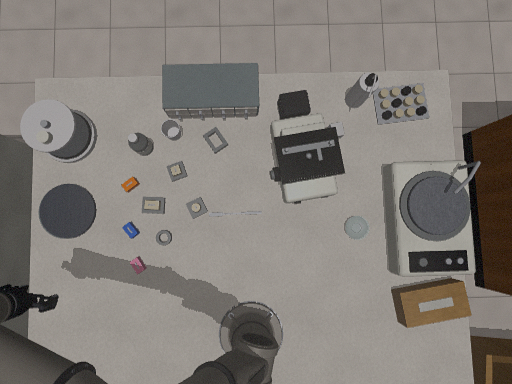

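View pics/wrist0.png

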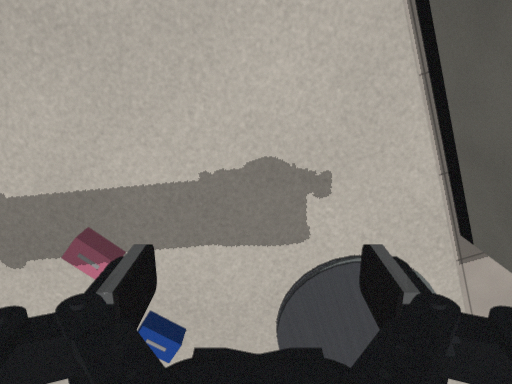

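```bash
cat > h.py <<'E'
import numpy as np,cv2
from rig import r,viewer,ticket
def cloud(n,d,m=None):
    m=m or viewer.camera_model(n);K=m["camera_matrix"];T=np.array(m["cam_to_world"])
    v,u=np.mgrid[:d.shape[0],:d.shape[1]]
    P=np.stack([(u-K[0][2])/K[0][0]*d,(v-K[1][2])/K[1][1]*d,d],-1)
    return P@T[:3,:3].T+T[:3,3]
def proj(n,X,m=None):
    m=m or viewer.camera_model(n);K=np.array(m["camera_matrix"]);T=np.array(m["cam_to_world"])
    c=(np.array(X)-T[:3,3])@T[:3,:3]; return c[...,:2]/c[...,2:]*K[0,0]+K[:2,2]
E
python3 - <<'E'
from h import *
for n,uv in [("top",[(153,205),(311,148),(320,156),(143,205)]),("scene",[(338,288),(178,165)])]:
    z=np.load(n+"0.npz");W=cloud(n,z["d"])
    for u,v in uv: print(n,u,v,np.round(W[v,u],3))
    big=cv2.resize(z["p"][(120 if n=="top" else 130):(230 if n=="top" else 330),(120 if n=="top" else 120):(360 if n=="top" else 420)],None,fx=(3.3 if n=="top" else 2.6),fy=(3.3 if n=="top" else 2.6),interpolation=cv2.INTER_CUBIC)
    cv2.imwrite(f"pics/{n}0z.png",big)
    # stage region
    Z=W[...,2]
    mk=((Z>.15)&(Z<.18)&(W[...,0]>.3)&(W[...,0]<.8)&(abs(W[...,1])<.45)).astype(np.uint8)
    k,l,st,c=cv2.connectedComponentsWithStats(mk)
    for i in range(1,k):
        if st[i,4]>200:
            P=W[l==i]; rc=cv2.minAreaRect((P[:,:2]*1000).astype(np.float32)); print(n,"stage",st[i,4],np.round(rc[0],1),np.round(rc[1],1),round(rc[2],2),np.median(P[:,2]).round(4))
    for l in ["block_mid","mould_oblong"]:
        for o in viewer.outline_of(l,n):
            P=W[o["region"]]; rc=cv2.minAreaRect((P[:,:2]*1000).astype(np.float32)); print(n,l,round(o["conf"],2),np.round(o["extent"],1),np.round(rc[0],1),np.round(rc[1],1),round(rc[2],2),np.median(P[:,2]).round(4))
E
```

```text
top 153 205 [0.471 0.34  0.038]
top 311 148 [ 0.637 -0.214  0.166]
top 320 156 [0.392 0.02  1.295]
top 143 205 [0.473 0.382 0.018]
top stage 2993 [ 621.3 -206.9] [172.2 211.2] 8.51 0.16
top block_mid 0.74 [131.8 231.5  13.1  18.2] [373.8 238.9] [436.1  58.7] 87.18 0.0281
top block_mid 0.68 [130.3 184.1  17.3  16.9] [551.2 428. ] [34.  50.2] 39.64 0.0291
top block_mid 0.52 [321.2 154.8   5.3  14.2] [ 505.2 -122.6] [ 32.6 361.7] 43.58 0.1658
top block_mid 0.42 [137.7 267.1  15.4  16. ] [332.2 222.8] [ 46.6 421. ] 22.82 0.0306
top mould_oblong 0.61 [152.2 205.   19.7  20.8] [472.7 346.6] [80.7 59.3] 88.08 0.0155
top mould_oblong 0.2 [140.9 146.2  23.9  24.9] [540.3 221.4] [496.3  62.3] 46.58 0.1014
scene 338 288 [0.475 0.352 0.036]
scene 178 165 [ 0.644 -0.225  0.168]
scene stage 2750 [ 618.9 -206.2] [168.1 215.8] 8.23 0.1602
scene block_mid 0.83 [337.7 328.6  24.2  16.1] [550.5 432.7] [34.2 56.1] 35.49 0.0288
scene block_mid 0.71 [339.  289.4  17.7  21.2] [474.9 349.9] [51.5 35.8] 87.01 0.0352
scene block_mid 0.67 [378.8 291.6  11.   19.9] [652.8 498.1] [610.7  48.6] 14.51 0.029
scene block_mid 0.62 [398.1 262.3  11.1  18. ] [591.4 484.3] [737.1  42.5] 13.72 0.029
scene mould_oblong 0.82 [338.1 291.   34.8  32.4] [702.1 421.5] [559.5  94. ] 17.65 0.0155
```

View pics/top0z.png

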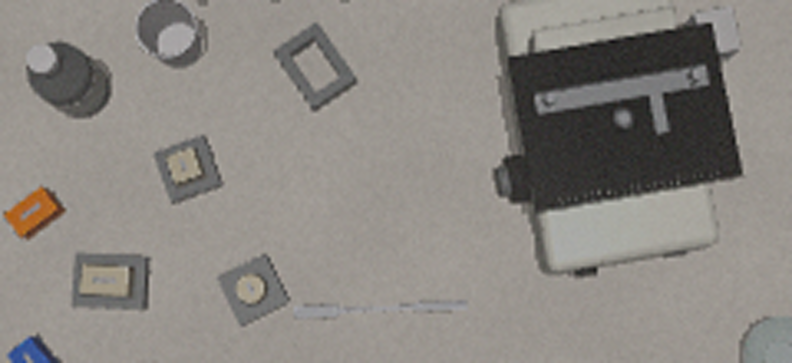

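View pics/scene0z.png

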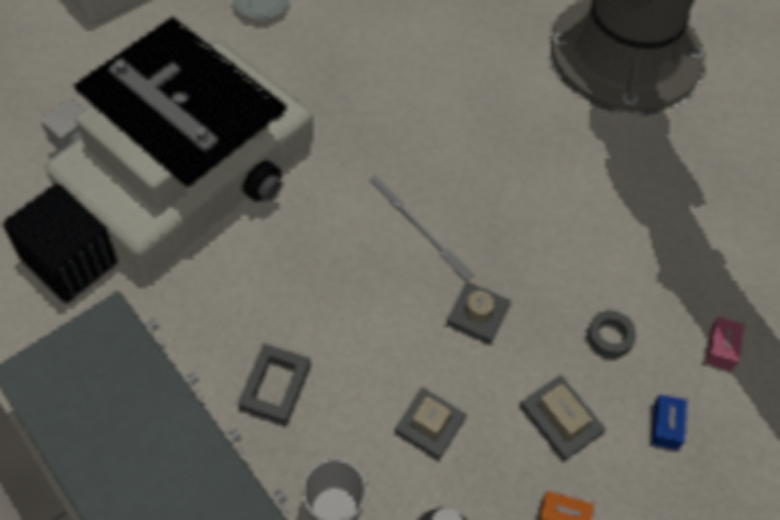

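```bash
cat >> h.py <<'E'
from scipy.spatial.transform import Rotation as R
def need(pos,yaw):
    """target: tool pointing down with tool y at world angle yaw; prints tool-frame shift & turn from now"""
    s=r.state();A=R.from_rotvec(s["tcp_rot"]).as_matrix();p=np.array(s["eef_pos"])
    y=np.array([np.cos(yaw),np.sin(yaw),0]);z=np.array([0,0,-1.]);x=np.cross(y,z);B=np.stack([x,y,z],1)
    rv=R.from_matrix(A.T@B).as_rotvec()
    print("t",round(s["t"],2),"p",p.round(4),"yaw",round(np.degrees(np.arctan2(A[1,1],A[0,1])),2),"tiltz",A[:,2].round(4),"F",np.round(s["force"],2),"w",round(s["grip_width"],4),"j",np.round(s["joints"],2))
    print(" turn",rv.round(4)," shift now-axes",(A.T@(np.array(pos)-p)).round(4)," shift final-axes",(B.T@(np.array(pos)-p)).round(4))
E
python3 - <<'E'
from h import *
need([.474,.348,.15],np.radians(89))
# block top edges via top/scene cam
for n in("top","scene"):
    z=np.load(n+"0.npz");W=cloud(n,z["d"]);X=W.reshape(-1,3)
    m=(X[:,2]>.028)&(X[:,2]<.045)&(np.hypot(X[:,0]-.474,X[:,1]-.348)<.05)
    rc=cv2.minAreaRect((X[m,:2]*1000).astype(np.float32));print(n,m.sum(),rc)
    m=(X[:,2]>.010)&(X[:,2]<.045)&(np.hypot(X[:,0]-.474,X[:,1]-.348)<.06)
    rc=cv2.minAreaRect((X[m,:2]*1000).astype(np.float32));print(n,m.sum(),rc)
E
```

```text
t 0.95 p [0.2099 0.6152 0.2314] yaw 71.17 tiltz [ 0.e+00  2.e-04 -1.e+00] F [-0.2   0.78 -0.46] w 0.0854 j [-1.34  0.4   0.05  1.54 -0.02  1.21 -0.05]
 turn [ 2.000e-04  0.000e+00 -3.113e-01]  shift now-axes [-0.3363 -0.1677  0.0813]  shift final-axes [-0.2688 -0.2626  0.0814]
top 128 ((472.4376525878906, 347.47955322265625), (52.86179733276367, 31.174829483032227), 83.82986450195312)
top 359 ((472.6468200683594, 346.8172912597656), (81.2051010131836, 59.26113510131836), 88.08313751220703)
scene 205 ((473.956298828125, 348.5269775390625), (52.95029067993164, 34.143836975097656), 87.00603485107422)
scene 543 ((472.72900390625, 348.7989807128906), (80.33751678466797, 63.17311477661133), 85.04846954345703)
```

arm_command(grip=[0.085,0.085,0.085,0.085,0.085,0.085,0.085,0.085,0.085,0.085,0.085,0.085], xyz=[[0,0,0.02],[0,0,0.02],[0,0,0.02],[-0.028,-0.028,0],[-0.028,-0.028,0],[-0.028,-0.028,0],[-0.028,-0.028,0],[-0.028,-0.028,0],[-0.028,-0.028,0],[-0.028,-0.028,0],[-0.028,-0.028,0],[-0.028,-0.028,0]], turn=[[0,0,-0.1],[0,0,-0.1],[0,0,-0.08],[0,0,0],[0,0,0],[0,0,0],[0,0,0],[0,0,0],[0,0,0],[0,0,0],[0,0,0],[0,0,0]])

```text
t: 1.95
eef_pos: [0.4528, 0.3588, 0.1658]
tcp_rot: [-0.014, -3.135, -0.018]
force: [0.6, 0.2, -1.0]
grip_width: 0.0848
```

Run:
```python
from h import *
need([.474,.348,.15],np.radians(87))
```

```text
t 1.95 p [0.4528 0.3588 0.1658] yaw 89.5 tiltz [-0.006   0.0116 -0.9999] F [ 0.62  0.2  -0.97] w 0.0848 j [-0.82  0.33  0.1   1.79 -0.05  1.02  0.87]
 turn [ 0.0114 -0.0064  0.0436]  shift now-axes [-0.0214 -0.0108  0.0156]  shift final-axes [-0.0217 -0.0097  0.0158]
```

arm_command(grip=[0.085,0.085], xyz=[[-0.018,-0.01,0.005],[0,0,0]], turn=[[0.011,-0.006,0.04],[0,0,0]])

```text
t: 2.12
eef_pos: [0.4796, 0.3381, 0.1613]
tcp_rot: [0.106, 3.134, -0.006]
force: [0.5, 0.1, 0.6]
grip_width: 0.0853
```

Run:
```python
from h import *
m=viewer.camera_model("wrist");need([.474,.348,.02],np.radians(87))
p,d=viewer.capture("wrist");cv2.imwrite("pics/w1.png",p);np.savez("w1.npz",p=p,d=d)
need([.474,.348,.02],np.radians(87))
X=cloud("wrist",d,m).reshape(-1,3)
for lo,hi,rad in((.03,.045,.05),(.011,.045,.06)):
    q=(X[:,2]>lo)&(X[:,2]<hi)&(np.hypot(X[:,0]-.474,X[:,1]-.348)<rad)
    rc=cv2.minAreaRect((X[q,:2]*1000).astype(np.float32));print(q.sum(),rc,np.median(X[q,2]))
for o in viewer.outline_of("block_mid","wrist"): print(o["conf"],o["extent"])
```

```text
t 2.12 p [0.4796 0.3381 0.1613] yaw 86.13 tiltz [ 0.0054 -0.0041 -1.    ] F [0.49 0.08 0.58] w 0.0853 j [-0.8   0.35  0.13  1.78 -0.05  1.02  0.86]
 turn [-0.0038  0.0056 -0.0151]  shift now-axes [0.007  0.01   0.1412]  shift final-axes [0.0061 0.0096 0.1413]
t 2.17 p [0.4784 0.339  0.1616] yaw 86.27 tiltz [ 0.0046 -0.0037 -1.    ] F [-0.02 -0.46 -0.38] w 0.0848 j [-0.8   0.35  0.13  1.78 -0.05  1.02  0.86]
 turn [-0.0034  0.0048 -0.0128]  shift now-axes [0.0056 0.0092 0.1416]  shift final-axes [0.0048 0.0088 0.1416]
2603 ((472.6326599121094, 347.30487060546875), (51.90692138671875, 32.56251907348633), 85.41966247558594) 0.03464094600499473
6476 ((472.6670837402344, 347.31341552734375), (80.18341827392578, 60.59062957763672), 85.85477447509766) 0.015456617199305439
0.97 [268.0, 167.8, 65.3, 46.1]
0.89 [367.5, 42.9, 86.7, 85.4]
0.78 [364.4, 240.5, 73.5, 68.4]
```

View pics/w1.png

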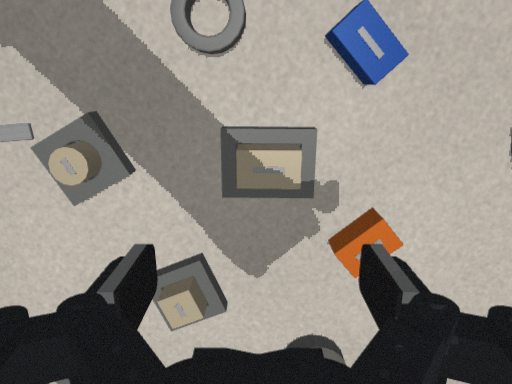

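arm_command(grip=[0.085,0.085,0.085,0.085,0.085], xyz=[[0.006,0.008,0.03],[0,0,0.03],[0,0,0.025],[0,0,0.01],[0,0,0]], turn=[[-0.003,0.005,-0.005],[0,0,0],[0,0,0],[0,0,0],[0,0,0]])

```text
t: 2.63
eef_pos: [0.4635, 0.3647, 0.0664]
tcp_rot: [-0.061, -3.138, -0.021]
force: [-0.6, 0.3, 0.2]
grip_width: 0.0852
```

Run:
```python
from h import *
need([.4726,.3473,.019],np.radians(85.7))
```

```text
t 2.63 p [0.4635 0.3647 0.0664] yaw 87.78 tiltz [-0.0023  0.0133 -0.9999] F [-0.64  0.35  0.21] w 0.0852 j [-0.81  0.46  0.1   1.85 -0.07  0.83  0.86]
 turn [ 0.0131 -0.003   0.0363]  shift now-axes [-0.0099 -0.0177  0.0471]  shift final-axes [-0.0104 -0.0167  0.0474]
```

arm_command(grip=[0.085,0.085], xyz=[[0,0,0],[0,0,0]], turn=[[0,0,0],[0,0,0]])

```text
t: 2.8
eef_pos: [0.4612, 0.3679, 0.0671]
tcp_rot: [-0.053, -3.137, -0.023]
force: [-0.8, -0.6, -0.2]
grip_width: 0.0848
```

Run:
```python
from h import *
need([.4726,.3473,.019],np.radians(85.7))
```

```text
t 2.8 p [0.4612 0.3679 0.0671] yaw 88.07 tiltz [-0.0038  0.0145 -0.9999] F [-0.82 -0.61 -0.24] w 0.0848 j [-0.81  0.46  0.09  1.85 -0.08  0.83  0.86]
 turn [ 0.0143 -0.0046  0.0414]  shift now-axes [-0.0123 -0.0209  0.0477]  shift final-axes [-0.013  -0.0197  0.0481]
```

arm_command(grip=[0.085,0.085,0.085], xyz=[[-0.012,-0.02,0.01],[0,0,0.0],[0,0,0]], turn=[[0.014,-0.005,0.04],[0,0,0],[0,0,0]])

```text
t: 3.05
eef_pos: [0.4746, 0.3503, 0.0605]
tcp_rot: [0.115, 3.133, 0.009]
force: [0.2, 1.0, -0.0]
grip_width: 0.0853
```

Run:
```python
from h import *
need([.4726,.3473,.019],np.radians(85.7))
p,d=viewer.capture("top")
need([.4726,.3473,.019],np.radians(85.7))
```

```text
t 3.05 p [0.4746 0.3503 0.0605] yaw 85.79 tiltz [ 0.0063  0.0054 -1.    ] F [ 0.19  1.04 -0.04] w 0.0853 j [-0.8   0.47  0.11  1.85 -0.07  0.81  0.85]
 turn [0.0059 0.0059 0.0016]  shift now-axes [ 0.002  -0.0034  0.0415]  shift final-axes [ 0.0017 -0.0032  0.0415]
t 3.1 p [0.475  0.3491 0.0604] yaw 85.74 tiltz [ 0.0065  0.004  -1.    ] F [ 0.83 -0.48  0.74] w 0.0848 j [-0.8   0.47  0.11  1.85 -0.07  0.81  0.85]
 turn [0.0045 0.0061 0.0006]  shift now-axes [ 0.0025 -0.0021  0.0414]  shift final-axes [ 0.0023 -0.0019  0.0414]
```

arm_command(grip=[0.085,0.085], xyz=[[0.002,-0.004,0.015],[0,-0.002,0.01]], turn=[[0.004,0.006,0],[0,0,0]])

```text
t: 3.27
eef_pos: [0.4752, 0.3445, 0.0374]
tcp_rot: [0.118, 3.134, 0.008]
force: [-0.8, 0.0, -0.6]
grip_width: 0.0847
```

Run:
```python
from h import *
need([.4726,.3473,.019],np.radians(85.7))
```

```text
t 3.27 p [0.4752 0.3445 0.0374] yaw 85.7 tiltz [ 0.0055  0.0049 -1.    ] F [-0.76  0.03 -0.57] w 0.0847 j [-0.79  0.5   0.11  1.87 -0.08  0.77  0.86]
 turn [0.0053 0.0052 0.    ]  shift now-axes [0.0029 0.0025 0.0184]  shift final-axes [0.0028 0.0026 0.0184]
```

arm_command(grip=[0.085,0.085], xyz=[[0.003,0.002,0.013],[0,0,0.003]], turn=[[0.005,0.005,0],[0,0,0]])

```text
t: 3.43
eef_pos: [0.4713, 0.3454, 0.0183]
tcp_rot: [-0.12, -3.137, 0.003]
force: [-0.5, -0.3, -1.1]
grip_width: 0.0853
```

Run:
```python
from h import *
need([.4726,.3473,.019],np.radians(85.7))
```

```text
t 3.43 p [0.4713 0.3454 0.0183] yaw 85.63 tiltz [-0.0023 -0.0018 -1.    ] F [-0.48 -0.31 -1.13] w 0.0853 j [-0.79  0.53  0.11  1.88 -0.08  0.74  0.86]
 turn [-0.002  -0.0022 -0.0011]  shift now-axes [-0.0011  0.0019 -0.0007]  shift final-axes [-0.0011  0.0019 -0.0007]
```

arm_command(grip=[0.07,0.06,0.056], xyz=[[-0.001,0.002,-0.001],[0,0,0],[0,0,0]], turn=[[-0.002,-0.002,0],[0,0,0],[0,0,0]])

```text
t: 3.68
eef_pos: [0.4708, 0.3468, 0.0163]
tcp_rot: [-0.118, -3.135, 0.005]
force: [-0.4, 0.2, -0.4]
grip_width: 0.0559
```

Run:
```python
from h import *
need([.4726,.3473,.019],np.radians(85.7))
p,d=viewer.capture("wrist");cv2.imwrite("pics/w2.png",p)
need([.4726,.3473,.019],np.radians(85.7))
```

```text
t 3.68 p [0.4708 0.3468 0.0163] yaw 85.68 tiltz [-0.004 -0.003 -1.   ] F [-0.38  0.19 -0.35] w 0.0559 j [-0.79  0.53  0.11  1.88 -0.08  0.74  0.86]
 turn [-0.0033 -0.0038 -0.0004]  shift now-axes [-0.0017  0.0006 -0.0027]  shift final-axes [-0.0017  0.0006 -0.0027]
t 3.73 p [0.4709 0.347  0.0165] yaw 85.68 tiltz [-0.0038 -0.0026 -1.    ] F [ 0.22 -0.61  0.72] w 0.0561 j [-0.79  0.53  0.11  1.88 -0.08  0.74  0.86]
 turn [-0.0029 -0.0036 -0.0003]  shift now-axes [-0.0017  0.0004 -0.0025]  shift final-axes [-0.0017  0.0004 -0.0025]
```

View pics/w2.png

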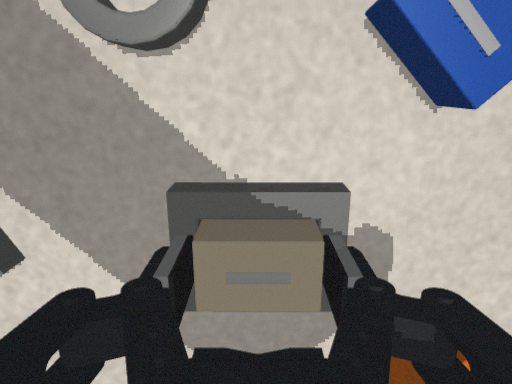

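Fingers straddle the block's two ends (image columns ~190 and ~325), with the steel strip centred at (258,278). Small correction, then close.

arm_command(grip=[0.056,0.05,0.045,0.045,0.045], xyz=[[-0.002,0,-0.003],[0,0,-0.001],[0,0,0],[0,0,0],[0,0,0]], turn=[[-0.003,-0.003,0],[0,0,0],[0,0,0],[0,0,0],[0,0,0]])

```text
t: 4.15
eef_pos: [0.4739, 0.3477, 0.0224]
tcp_rot: [0.118, 3.138, 0.004]
force: [-0.8, -0.2, -1.3]
grip_width: 0.0504
```

Run:
```python
from h import *
need([.4726,.3473,.06],np.radians(85.7))
```

```text
t 4.15 p [0.4739 0.3477 0.0224] yaw 85.7 tiltz [ 0.0019  0.0023 -1.    ] F [-0.8  -0.23 -1.28] w 0.0504 j [-0.79  0.53  0.11  1.87 -0.08  0.74  0.86]
 turn [ 0.0024  0.0017 -0.    ]  shift now-axes [ 0.0012 -0.0004 -0.0376]  shift final-axes [ 0.0013 -0.0005 -0.0376]
```

arm_command(grip=[0.057,0.057,0.057], xyz=[[0.001,0,0],[0,0,0.004],[0,0,0]], turn=[[0.002,0.002,0],[0,0,0],[0,0,0]])

```text
t: 4.4
eef_pos: [0.4732, 0.3479, 0.0187]
tcp_rot: [0.118, 3.139, 0.002]
force: [0.9, 0.0, -1.0]
grip_width: 0.0571
```

Run:
```python
from h import *
need([.4735,.3475,.0175],np.radians(85.7))
```

```text
t 4.4 p [0.4732 0.3479 0.0187] yaw 85.68 tiltz [ 4.e-04  1.e-03 -1.e+00] F [ 0.95  0.05 -1.01] w 0.0571 j [-0.79  0.53  0.11  1.87 -0.08  0.74  0.86]
 turn [ 0.001   0.0003 -0.0003]  shift now-axes [-0.0003 -0.0004  0.0012]  shift final-axes [-0.0003 -0.0004  0.0012]
```

arm_command(grip=[0.05,0.045,0.045,0.045,0.045], xyz=[[0,0,0.001],[0,0,0],[0,0,0],[0,0,0],[0,0,0]], turn=[[0,0,0],[0,0,0],[0,0,0],[0,0,0],[0,0,0]])

```text
t: 4.82
eef_pos: [0.4735, 0.3478, 0.0186]
tcp_rot: [0.119, 3.139, 0.001]
force: [-0.2, -1.2, 1.6]
grip_width: 0.0506
```

Run:
```python
from h import *
need([.4735,.3475,.0175],np.radians(85.7))
```

```text
t 4.82 p [0.4735 0.3478 0.0186] yaw 85.67 tiltz [ 2.e-04  5.e-04 -1.e+00] F [-0.2  -1.16  1.64] w 0.0506 j [-0.79  0.53  0.11  1.87 -0.08  0.74  0.86]
 turn [ 0.0006  0.0001 -0.0004]  shift now-axes [-0.     -0.0003  0.0011]  shift final-axes [-0.     -0.0003  0.0011]
```

arm_command(grip=[0.045,0.045,0.045,0.045,0.045,0.045,0.045,0.045], xyz=[[0,0,-0.005],[0,0,-0.008],[0,0,-0.01],[0,0,-0.02],[0,0,-0.03],[0,0,-0.03],[0,0,-0.03],[0,0,-0.02]], turn=[[0,0,0],[0,0,0],[0,0,0],[0,0,0],[0,0,0],[0,0,0],[0,0,0],[0,0,0]])

```text
t: 5.48
eef_pos: [0.4696, 0.3449, 0.1759]
tcp_rot: [-0.118, -3.13, 0.013]
force: [0.9, 0.7, -0.3]
grip_width: 0.0508
```

Run:
```python
from h import *
need([.58,-.18,.26],np.radians(98.5))
p,d=viewer.capture("wrist");cv2.imwrite("pics/w3.png",p)
# fit the stop from top + scene pictures
for n in("top","scene"):
    z=np.load(n+"0.npz");W=cloud(n,z["d"]);X=W.reshape(-1,3);c=z["p"].reshape(-1,3).mean(1)
    m=(X[:,2]>.1635)&(X[:,2]<.172)&(np.hypot(X[:,0]-.62,X[:,1]+.2)<.12)
    print(n,m.sum(),cv2.minAreaRect((X[m,:2]*1000).astype(np.float32)))
    np.save(n+"stop.npy",np.c_[X[m],c[m]])
```

```text
t 5.48 p [0.4696 0.3449 0.1759] yaw 85.69 tiltz [-0.0095 -0.0076 -0.9999] F [ 0.93  0.73 -0.28] w 0.0508 j [-0.81  0.34  0.13  1.76 -0.05  1.06  0.83]
 turn [-0.0073 -0.0098 -0.2237]  shift now-axes [-0.1488 -0.5158 -0.0811]  shift final-axes [-0.0316 -0.5354 -0.0841]
top 420 ((611.4884033203125, -207.46176147460938), (152.94166564941406, 205.07945251464844), 7.811521053314209)
scene 392 ((616.9056396484375, -203.2665252685547), (157.2705078125, 209.04238891601562), 8.4924955368042)
```

View pics/w3.png

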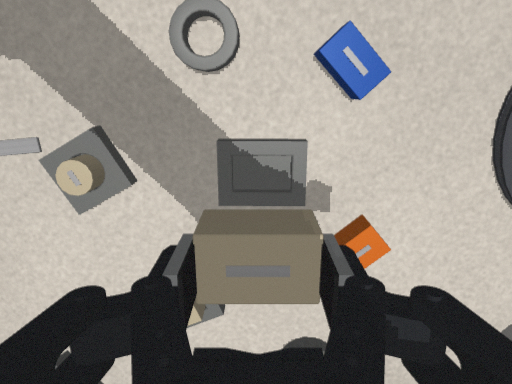

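arm_command(grip=[0.045,0.045,0.045,0.045,0.045,0.045,0.045,0.045,0.045,0.045,0.045,0.045,0.045,0.045,0.045,0.045,0.045,0.045], xyz=[[0,0,-0.025],[0,0,-0.025],[0,0,-0.025],[0,-0.02,-0.01],[0,-0.03,0],[-0.002,-0.035,0],[-0.002,-0.035,0],[-0.002,-0.035,0],[-0.002,-0.035,0],[-0.002,-0.035,0],[-0.002,-0.035,0],[-0.002,-0.035,0],[-0.002,-0.035,0],[-0.002,-0.035,0],[-0.002,-0.035,0],[-0.002,-0.03,0],[-0.002,-0.02,0],[0,-0.01,0]], turn=[[-0.007,-0.01,-0.07],[0,0,-0.07],[0,0,-0.07],[0,0,0],[0,0,0],[0,0,0],[0,0,0],[0,0,0],[0,0,0],[0,0,0],[0,0,0],[0,0,0],[0,0,0],[0,0,0],[0,0,0],[0,0,0],[0,0,0],[0,0,0]])

```text
t: 7.03
eef_pos: [0.5646, -0.1203, 0.2816]
tcp_rot: [-0.244, 3.102, 0.029]
force: [-1.0, 0.3, -1.0]
grip_width: 0.0506
```

Run:
```python
from h import *
need([.58,-.18,.26],np.radians(98.5))
```

```text
t 7.03 p [ 0.5646 -0.1203  0.2816] yaw 99.01 tiltz [ 0.0283  0.0209 -0.9994] F [-1.02  0.27 -1.02] w 0.0506 j [-0.2   0.24  0.42  1.67 -0.13  1.23  1.98]
 turn [0.0163 0.0312 0.0087]  shift now-axes [-0.0052 -0.0617  0.0208]  shift final-axes [-0.0064 -0.0613  0.0216]
```

arm_command(grip=[0.045,0.045,0.045,0.045,0.045], xyz=[[0,-0.025,-0.01],[0,-0.025,-0.01],[0.01,0,0],[0,0,0],[0,0,0]], turn=[[0.016,0.031,0.009],[0,0,0],[0,0,0],[0,0,0],[0,0,0]])

```text
t: 7.45
eef_pos: [0.5601, -0.1742, 0.3029]
tcp_rot: [0.227, -3.132, -0.002]
force: [0.4, 0.3, -1.0]
grip_width: 0.0508
```

Run:
```python
from h import *
need([.58,-.18,.26],np.radians(98.5))
p,d=viewer.capture("wrist");m=viewer.camera_model("wrist");cv2.imwrite("pics/w4.png",p)
need([.58,-.18,.26],np.radians(98.5))
import pickle;pickle.dump((p,d,m),open("w4.pkl","wb"))
for l in("corner","microscope"): print([(x["location"],x["conf"]) for x in viewer.landmark_of(l,"wrist")])
```

```text
t 7.45 p [ 0.5601 -0.1742  0.3029] yaw 98.29 tiltz [-0.0016  0.0012 -1.    ] F [ 0.42  0.3  -1.02] w 0.0508 j [-0.14  0.26  0.45  1.6  -0.12  1.31  2.05]
 turn [ 0.0014 -0.0014 -0.0036]  shift now-axes [-0.0189 -0.0087  0.0429]  shift final-axes [-0.0188 -0.0087  0.0429]
t 7.5 p [ 0.5599 -0.1737  0.3028] yaw 98.33 tiltz [-0.0023  0.0017 -1.    ] F [-0.07 -0.69 -1.64] w 0.0506 j [-0.14  0.26  0.45  1.6  -0.12  1.31  2.05]
 turn [ 0.002  -0.0021 -0.0029]  shift now-axes [-0.019  -0.0092  0.0427]  shift final-axes [-0.0189 -0.0092  0.0428]
[([179.6, 248.4], 0.57)]
[]
```

View pics/w4.png

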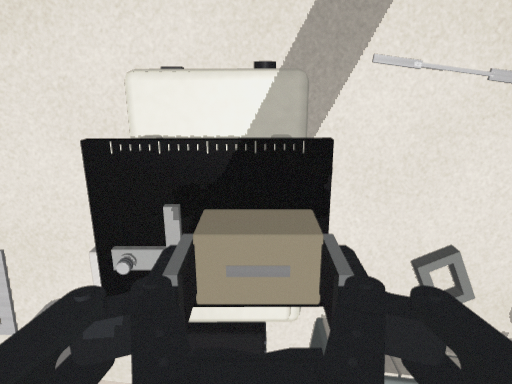

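Run:
```python
from h import *
import pickle;p,d,m=pickle.load(open("w4.pkl","rb"))
W=cloud("wrist",d,m)
cv2.imwrite("pics/w4z.png",cv2.resize(p[190:290,80:200],None,fx=6,fy=6,interpolation=cv2.INTER_NEAREST))
Z=W[...,2]
for v in(160,180,215,225,235,243,246,247,248,250,254,258,262): print(v,[int(x*1e4) for x in Z[v,150:192:3]])
K=np.array(m["camera_matrix"]);T=np.array(m["cam_to_world"])
def hit(uv,z,n=None):
    M=m if n is None else viewer.camera_model(n);K=np.array(M["camera_matrix"]);T=np.array(M["cam_to_world"])
    q=T[:3,:3]@np.array([(uv[0]-K[0,2])/K[0,0],(uv[1]-K[1,2])/K[1,1],1]);return T[:3,3]+q*(z-T[2,3])/q[2]
print("wrist corner",hit((179.6,248.4),.16).round(4),hit((179.6,248.4),.167).round(4))
print("top",hit((313.3,149.4),.16,"top").round(4)); print("scene",hit((177.6,165),.16,"scene").round(4))
```

```text
160 [1584, 1589, 1573, 1592, 1591, 1593, 1576, 1581, 1591, 1573, 1579, 1582, 1585, 1583]
180 [1590, 1595, 1594, 1584, 1586, 1589, 1582, 1596, 1589, 1586, 1584, 1579, 1583, 1593]
215 [1580, 1581, 1593, 1596, 1572, 1661, 1656, 1650, 1647, 1656, 1573, 1590, 1591, 1581]
225 [1577, 1584, 1589, 1578, 1591, 1646, 1659, 1660, 1665, 1641, 1610, 1568, 1591, 1578]
235 [1578, 1573, 1593, 1588, 1585, 1645, 1649, 1661, 1660, 1654, 1631, 3103, 3111, 3106]
243 [1589, 1584, 1588, 1578, 1578, 1584, 1650, 1658, 1654, 1651, 3193, 3184, 3178, 3178]
246 [1599, 1608, 1599, 1596, 1598, 1599, 3118, 3126, 3131, 3212, 4442, 3209, 3209, 3204]
247 [1620, 1622, 1623, 1610, 1625, 1608, 3143, 3143, 3138, 3217, 3226, 3213, 3212, 3219]
248 [1632, 1626, 1639, 1634, 1632, 3138, 3133, 3135, 3137, 3223, 3223, 3220, 3227, 3224]
250 [1641, 1650, 1657, 1651, 3163, 3160, 3159, 3169, 3256, 3244, 3250, 3253, 3237, 3237]
254 [1663, 1656, 1656, 1660, 3196, 3198, 3204, 3202, 3280, 3277, 3276, 3276, 3270, 3267]
258 [1643, 1636, 1654, 3231, 3234, 3229, 3233, 3309, 3293, 3306, 3314, 3314, 3306, 3286]
262 [1651, 1650, 3252, 3255, 3249, 3250, 3327, 3333, 3338, 3345, 3343, 3339, 3333, 3295]
wrist corner [ 0.6378 -0.2323  0.16  ] [ 0.6342 -0.2311  0.167 ]
top [ 0.6336 -0.2225  0.16  ]
scene [ 0.6421 -0.2315  0.16  ]
```

View pics/w4z.png

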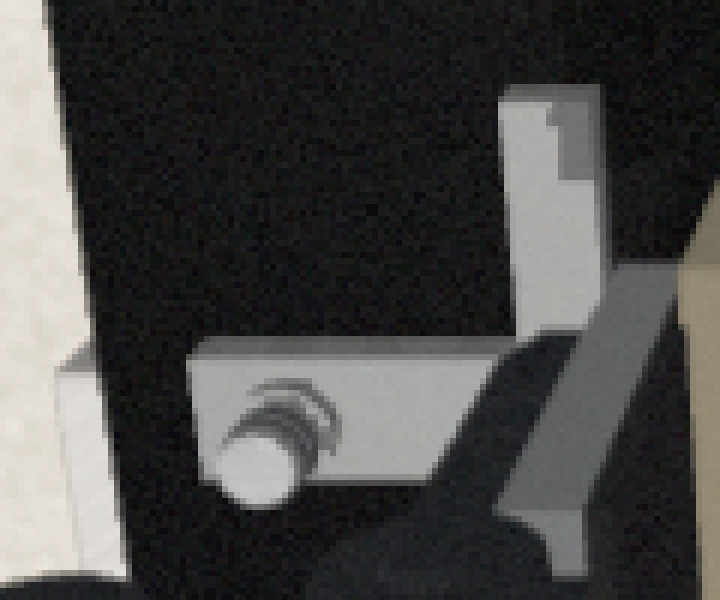

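Run:
```python
from h import *
import pickle;p,d,m=pickle.load(open("w4.pkl","rb"))
T=np.array(m["cam_to_world"]);K=np.array(m["camera_matrix"])
def hit(c,z):
    uv=(c[0]/6+80-.5,c[1]/6+190-.5)
    q=T[:3,:3]@np.array([(uv[0]-K[0,2])/K[0,0],(uv[1]-K[1,2])/K[1,1],1]);return (T[:3,3]+q*(z-T[2,3])/q[2])[:2]
def ang(a,b): return np.degrees(np.arctan2(*(b-a)[::-1]))
a,b=hit((207,338),.16),hit((515,338),.16); print("bar bottom",a,b,ang(a,b))
a2,b2=hit((190,356),.167),hit((497,356),.167); print("bar top",a2,b2,ang(a2,b2))
c,e=hit((605,100),.16),hit((611,260),.16); print("prong bot",c,e,ang(c,e))
c2,e2=hit((600,100),.167),hit((605,290),.167); print("prong top",c2,e2,ang(c2,e2))
f,g=hit((502,100),.167),hit((517,330),.167); print("prong left",f,g,ang(f,g))
# stage front edge from image: rows ~139
g=p.mean(2)
cols=np.arange(90,328,6);rows=[]
for cc in cols:
    col=g[125:150,cc];rows.append(125+np.argmin(np.diff(col.astype(float)))+1)
rows=np.array(rows);print(rows)
ok=abs(rows-np.median(rows))<3
def hp(u,v,z):
    q=T[:3,:3]@np.array([(u-K[0,2])/K[0,0],(v-K[1,2])/K[1,1],1]);return (T[:3,3]+q*(z-T[2,3])/q[2])[:2]
P=np.array([hp(u,v,.16) for u,v in zip(cols[ok],rows[ok])]);k=np.polyfit(P[:,1],P[:,0],1);print("front edge yaw",np.degrees(-np.arctan(k[0])),k)
x=np.array([a,b,a2,b2]);k=np.polyfit(x[:,1],x[:,0],1)
for yaw in(8.,8.5,9.):
    ex=np.array([np.cos(np.radians(yaw)),np.sin(np.radians(yaw))]);ey=np.array([-ex[1],ex[0]])
    cx=np.mean(x@ex);cy=np.mean(np.array([c,e,c2,e2])@ey)
    C=ex*cx+ey*cy;print(yaw,"corner",C.round(4),"seat",(C-.016*ex+.026*ey).round(4))
```

```text
bar bottom [ 0.64376161 -0.29083013] [ 0.63712796 -0.24519885] 98.27144382672758
bar top [ 0.64321805 -0.29056197] [ 0.63675288 -0.24608314] 98.27023864692943
prong bot [ 0.59750775 -0.23500825] [ 0.62242547 -0.23203594] 6.80237009628478
prong top [ 0.59494189 -0.23443981] [ 0.6239761  -0.23130649] 6.1594080842946415
prong left [ 0.5969358  -0.24812962] [ 0.63216377 -0.24348367] 7.512956154005828
[139 139 139 139 139 139 139 138 138 138 135 138 137 138 138 138 138 138
 138 138 138 138 138 138 138 138 138 138 138 138 138 138 138 138 138 138
 138 138 138 138]
front edge yaw 8.510441316269588 [-0.14963731  0.50266199]
8.0 corner [ 0.6348 -0.2297] seat [ 0.6153 -0.2062]
8.5 corner [ 0.6344 -0.2295] seat [ 0.6148 -0.2062]
9.0 corner [ 0.6341 -0.2293] seat [ 0.6142 -0.2062]
```

arm_command(grip=[0.045,0.045,0.045,0.045,0.045,0.045], xyz=[[-0.015,-0.01,0.02],[-0.013,-0.01,0.025],[-0.008,-0.006,0.025],[0,0,0.015],[0,0,0],[0,0,0]], turn=[[0.002,-0.002,-0.003],[0,0,0],[0,0,0],[0,0,0],[0,0,0],[0,0,0]])

```text
t: 8.1
eef_pos: [0.6047, -0.1846, 0.2148]
tcp_rot: [-0.256, 3.127, 0.007]
force: [-0.2, -0.8, -0.9]
grip_width: 0.0505
```

Run:
```python
from h import *
need([.6013,-.1959,.20],np.radians(98.5))
```

```text
t 8.1 p [ 0.6047 -0.1846  0.2148] yaw 99.35 tiltz [ 0.0036  0.0051 -1.    ] F [-0.22 -0.8  -0.9 ] w 0.0505 j [-0.09  0.41  0.43  1.61 -0.19  1.16  2.12]
 turn [0.0044 0.0044 0.0148]  shift now-axes [ 0.0052 -0.0107  0.0147]  shift final-axes [ 0.005  -0.0107  0.0148]
```

arm_command(grip=[0.045,0.045,0.045,0.045], xyz=[[0.004,-0.01,0.012],[0,0,0.006],[0,0,0],[0,0,0]], turn=[[0.004,0.004,0.015],[0,0,0],[0,0,0],[0,0,0]])

```text
t: 8.43
eef_pos: [0.6033, -0.1945, 0.1978]
tcp_rot: [-0.234, 3.129, -0.0]
force: [0.7, 0.2, -0.2]
grip_width: 0.0506
```

Run:
```python
from h import *
need([.6013,-.1959,.1726],np.radians(98.5))
for n in("scene","wrist"):
    p,d=viewer.capture(n);cv2.imwrite(f"pics/{n}5.png",p[100:260,110:310].repeat(3,0).repeat(3,1) if n=="scene" else p)
need([.6013,-.1959,.1726],np.radians(98.5))
```

```text
t 8.43 p [ 0.6033 -0.1945  0.1978] yaw 98.55 tiltz [ 3.5e-03  2.0e-04 -1.0e+00] F [ 0.65  0.25 -0.23] w 0.0506 j [-0.08  0.42  0.43  1.63 -0.19  1.13  2.13]
 turn [-0.0003  0.0035  0.001 ]  shift now-axes [ 0.0023 -0.0011  0.0252]  shift final-axes [ 0.0022 -0.0011  0.0252]
t 8.53 p [ 0.6037 -0.1942  0.1981] yaw 98.58 tiltz [ 4.2e-03  5.0e-04 -1.0e+00] F [ 1.04  0.12 -1.27] w 0.0507 j [-0.08  0.42  0.43  1.63 -0.19  1.13  2.13]
 turn [-0.0002  0.0042  0.0015]  shift now-axes [ 0.0027 -0.0014  0.0255]  shift final-axes [ 0.0026 -0.0014  0.0255]
```

View pics/scene5.png

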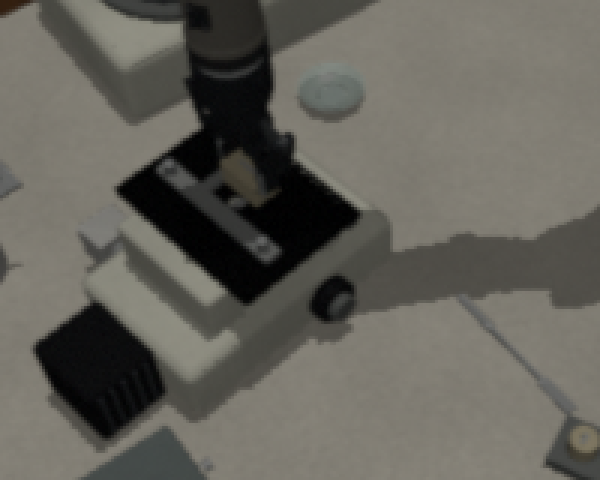

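View pics/wrist5.png

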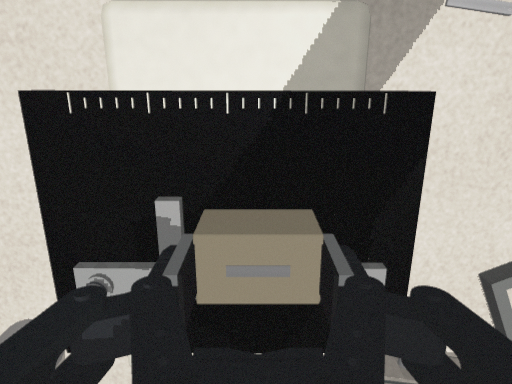

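arm_command(grip=[0.045,0.045,0.045,0.045], xyz=[[0.002,-0.001,0.008],[0,0,0.008],[0,0,0.002],[0,0,0]], turn=[[0,0.004,0.001],[0,0,0],[0,0,0],[0,0,0]])

```text
t: 8.87
eef_pos: [0.6025, -0.1957, 0.1801]
tcp_rot: [-0.233, 3.13, -0.001]
force: [-0.0, -0.6, -0.2]
grip_width: 0.0508
```

Run:
```python
from h import *
need([.6013,-.1959,.1726],np.radians(98.5))
```

```text
t 8.87 p [ 0.6025 -0.1957  0.1801] yaw 98.53 tiltz [ 3.1e-03 -4.0e-04 -1.0e+00] F [-0.03 -0.57 -0.18] w 0.0508 j [-0.07  0.44  0.43  1.65 -0.2   1.09  2.13]
 turn [-0.0008  0.003   0.0005]  shift now-axes [ 0.0013 -0.0001  0.0075]  shift final-axes [ 0.0012 -0.0001  0.0075]
```

arm_command(grip=[0.045,0.045,0.045], xyz=[[0.001,0,0.003],[0,0,0.002],[0,0,0.0]], turn=[[-0.001,0.003,0],[0,0,0],[0,0,0]])

```text
t: 9.12
eef_pos: [0.6013, -0.1956, 0.1741]
tcp_rot: [0.234, -3.132, -0.001]
force: [-0.8, 0.4, -0.4]
grip_width: 0.0506
```

Run:
```python
from h import *
need([.6013,-.1959,.1726],np.radians(98.5))
```

```text
t 9.12 p [ 0.6013 -0.1956  0.1741] yaw 98.54 tiltz [-1.e-03  4.e-04 -1.e+00] F [-0.85  0.43 -0.4 ] w 0.0506 j [-0.07  0.44  0.43  1.65 -0.2   1.09  2.14]
 turn [ 0.0006 -0.001   0.0007]  shift now-axes [ 0.     -0.0003  0.0015]  shift final-axes [ 0.     -0.0003  0.0015]
```

arm_command(grip=[0.045], xyz=[[0,0,0.002]], turn=[[0.001,-0.001,0]])

```text
t: 9.2
eef_pos: [0.6017, -0.1959, 0.1726]
tcp_rot: [-0.234, 3.132, -0.001]
force: [-4.7, 1.3, 24.1]
grip_width: 0.0504
```

arm_command(grip=[0.045], xyz=[[0,0,0.001]], turn=[[0,0,0]])

```text
t: 9.28
eef_pos: [0.6021, -0.196, 0.1727]
tcp_rot: [-0.234, 3.131, -0.001]
force: [-1.5, 0.5, 6.2]
grip_width: 0.0504
```

arm_command(grip=[0.045], xyz=[[0,0,0.001]], turn=[[0,0,0]])

```text
t: 9.37
eef_pos: [0.6025, -0.1961, 0.1727]
tcp_rot: [-0.233, 3.13, -0.001]
force: [-0.5, -0.5, 4.0]
grip_width: 0.0507
```

arm_command(grip=[0.045,0.045,0.045,0.045], xyz=[[-0.002,-0.002,0.0005],[-0.002,-0.002,0.0005],[-0.001,-0.001,0.0005],[-0.001,-0.001,0.0005]], turn=[[0,0,0],[0,0,0],[0,0,0],[0,0,0]])

```text
t: 9.7
eef_pos: [0.6108, -0.2011, 0.1727]
tcp_rot: [-0.234, 3.127, -0.0]
force: [-0.8, 0.7, 5.0]
grip_width: 0.0502
```

Run:
```python
from h import *
need([.615,-.206,.1726],np.radians(98.5))
```

```text
t 9.7 p [ 0.6108 -0.2011  0.1727] yaw 98.55 tiltz [ 5.9e-03  2.0e-04 -1.0e+00] F [-0.84  0.65  5.01] w 0.0502 j [-0.06  0.46  0.43  1.63 -0.21  1.09  2.15]
 turn [-0.0007  0.0059  0.0009]  shift now-axes [-0.0035 -0.0054  0.0001]  shift final-axes [-0.0035 -0.0054  0.0001]
```

arm_command(grip=[0.045,0.045], xyz=[[-0.0005,-0.001,0.0005],[-0.0005,-0.001,0.0005]], turn=[[-0.001,0.004,0.001],[0,0,0]])

```text
t: 9.87
eef_pos: [0.6131, -0.2031, 0.1727]
tcp_rot: [-0.233, 3.13, 0.001]
force: [-1.6, 2.4, 5.7]
grip_width: 0.0503
```

Run:
```python
from h import *
need([.615,-.206,.1726],np.radians(98.5))
```

```text
t 9.87 p [ 0.6131 -0.2031  0.1727] yaw 98.51 tiltz [ 3.3e-03  8.0e-04 -1.0e+00] F [-1.64  2.39  5.74] w 0.0503 j [-0.05  0.47  0.43  1.62 -0.21  1.09  2.15]
 turn [0.0003 0.0033 0.0001]  shift now-axes [-0.0014 -0.0032  0.0001]  shift final-axes [-0.0014 -0.0032  0.0001]
```

arm_command(grip=[0.045,0.045], xyz=[[-0.0003,-0.001,0.0005],[-0.0003,-0.001,0.0005]], turn=[[0,0.003,0],[0,0,0]])

```text
t: 10.03
eef_pos: [0.6152, -0.2049, 0.1727]
tcp_rot: [-0.233, 3.131, 0.001]
force: [-0.9, 1.3, 6.1]
grip_width: 0.0506
```

Run:
```python
from h import *
need([.615,-.206,.1726],np.radians(98.5))
```

```text
t 10.03 p [ 0.6152 -0.2049  0.1727] yaw 98.52 tiltz [ 1.8e-03  5.0e-04 -1.0e+00] F [-0.86  1.29  6.09] w 0.0506 j [-0.05  0.47  0.42  1.62 -0.21  1.1   2.15]
 turn [0.0003 0.0018 0.0004]  shift now-axes [ 0.0003 -0.0011  0.0001]  shift final-axes [ 0.0003 -0.0011  0.0001]
```

arm_command(grip=[0.045], xyz=[[-0.0005,-0.001,0.0005]], turn=[[0,0.002,0]])

```text
t: 10.12
eef_pos: [0.6157, -0.2056, 0.1727]
tcp_rot: [0.233, -3.132, -0.002]
force: [-5.2, 3.0, 9.5]
grip_width: 0.0505
```

arm_command(grip=[0.045], xyz=[[-0.0005,-0.001,0.0005]], turn=[[0,0,0]])

```text
t: 10.2
eef_pos: [0.6157, -0.206, 0.1727]
tcp_rot: [0.233, -3.13, -0.004]
force: [-5.0, 3.7, 9.4]
grip_width: 0.0506
```

arm_command(grip=[0.045], xyz=[[-0.0005,-0.001,0.0005]], turn=[[0,0,0]])

```text
t: 10.28
eef_pos: [0.6158, -0.2065, 0.1727]
tcp_rot: [0.233, -3.128, -0.007]
force: [-3.9, 2.7, 7.4]
grip_width: 0.0507
```

Run:
```python
from h import *
need([.6158,-.2075,.1726],np.radians(98.5))
```

```text
t 10.28 p [ 0.6158 -0.2065  0.1727] yaw 98.53 tiltz [-0.0049  0.0039 -1.    ] F [-3.87  2.75  7.37] w 0.0507 j [-0.05  0.48  0.42  1.61 -0.22  1.11  2.15]
 turn [ 0.0046 -0.0043  0.0005]  shift now-axes [ 0.0002 -0.001   0.0001]  shift final-axes [ 0.0002 -0.001   0.0001]
```

arm_command(grip=[0.045], xyz=[[-0.0005,-0.0015,0.0003]], turn=[[0.005,-0.004,0]])

```text
t: 10.37
eef_pos: [0.6159, -0.2075, 0.1727]
tcp_rot: [0.233, -3.131, -0.001]
force: [-3.6, 1.9, 4.8]
grip_width: 0.0508
```

arm_command(grip=[0.045], xyz=[[-0.0005,-0.0015,0.0003]], turn=[[0,0,0]])

```text
t: 10.45
eef_pos: [0.6161, -0.2084, 0.1727]
tcp_rot: [0.234, -3.129, -0.003]
force: [-3.8, 1.7, 7.7]
grip_width: 0.0506
```

Run:
```python
from h import *
need([.6158,-.2075,.1726],np.radians(98.5))
```

```text
t 10.45 p [ 0.6161 -0.2084  0.1727] yaw 98.54 tiltz [-0.0037  0.0019 -1.    ] F [-3.81  1.68  7.66] w 0.0506 j [-0.04  0.48  0.43  1.61 -0.22  1.11  2.16]
 turn [ 0.0024 -0.0034  0.0007]  shift now-axes [0.0001 0.0009 0.0001]  shift final-axes [0.0001 0.0009 0.0001]
```

arm_command(grip=[0.045], xyz=[[-0.0005,-0.0015,0.0003]], turn=[[0.002,-0.003,0]])

```text
t: 10.53
eef_pos: [0.6161, -0.2084, 0.1727]
tcp_rot: [0.234, -3.13, -0.005]
force: [-4.8, 5.4, 7.7]
grip_width: 0.0505
```

arm_command(grip=[0.045], xyz=[[-0.0005,-0.0015,0.0003]], turn=[[0,-0.001,0]])

```text
t: 10.62
eef_pos: [0.6161, -0.2085, 0.1728]
tcp_rot: [0.234, -3.129, -0.01]
force: [-4.5, 3.6, 7.4]
grip_width: 0.0505
```

Run:
```python
from h import *
need([.6158,-.2075,.1726],np.radians(98.5))
p,d=viewer.capture("wrist");cv2.imwrite("pics/w6.png",p)
need([.6158,-.2075,.1726],np.radians(98.5))
```

```text
t 10.62 p [ 0.6161 -0.2085  0.1728] yaw 98.56 tiltz [-0.004   0.0062 -1.    ] F [-4.49  3.56  7.41] w 0.0505 j [-0.04  0.48  0.42  1.6  -0.22  1.11  2.16]
 turn [ 0.0067 -0.0031  0.0011]  shift now-axes [0.0002 0.001  0.0002]  shift final-axes [0.0002 0.001  0.0002]
t 10.67 p [ 0.6161 -0.2085  0.1728] yaw 98.55 tiltz [-0.0042  0.0065 -1.    ] F [-5.26  4.23  8.25] w 0.0508 j [-0.04  0.48  0.42  1.6  -0.22  1.11  2.16]
 turn [ 0.007  -0.0032  0.0009]  shift now-axes [0.0002 0.001  0.0002]  shift final-axes [0.0002 0.001  0.0002]
```

View pics/w6.png

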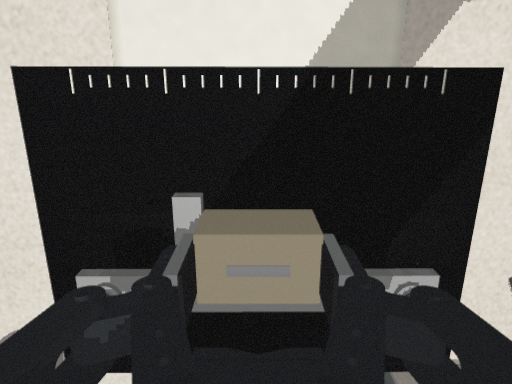

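arm_command(grip=[0.045], xyz=[[-0.001,-0.002,0.0]], turn=[[0.007,-0.003,0]])

```text
t: 10.75
eef_pos: [0.6161, -0.2084, 0.1728]
tcp_rot: [0.234, -3.129, -0.007]
force: [-5.3, 5.6, 7.3]
grip_width: 0.0506
```

arm_command(grip=[0.045], xyz=[[-0.001,-0.0022,0.0002]], turn=[[0.001,-0.001,0]])

```text
t: 10.83
eef_pos: [0.6161, -0.2085, 0.1728]
tcp_rot: [0.235, -3.127, -0.011]
force: [-5.8, 6.0, 10.1]
grip_width: 0.0505
```

Run:
```python
from h import *
for i in range(5):
    need([.6158,-.2075,.1726],np.radians(98.5)); viewer.capture("wrist")
```

```text
t 10.83 p [ 0.6161 -0.2085  0.1728] yaw 98.58 tiltz [-0.0067  0.0068 -1.    ] F [-5.82  5.98 10.14] w 0.0505 j [-0.04  0.48  0.42  1.6  -0.22  1.11  2.16]
 turn [ 0.0077 -0.0056  0.0014]  shift now-axes [0.0002 0.001  0.0002]  shift final-axes [0.0002 0.001  0.0002]
t 10.88 p [ 0.6161 -0.2085  0.1728] yaw 98.57 tiltz [-0.0069  0.0072 -0.9999] F [-6.13  4.61  9.05] w 0.0508 j [-0.04  0.48  0.42  1.6  -0.22  1.11  2.16]
 turn [ 0.0082 -0.0058  0.0012]  shift now-axes [0.0002 0.001  0.0002]  shift final-axes [0.0002 0.001  0.0002]
t 10.93 p [ 0.6162 -0.2085  0.1728] yaw 98.57 tiltz [-0.0068  0.0071 -1.    ] F [-5.33  4.17  8.98] w 0.0505 j [-0.04  0.48  0.42  1.6  -0.22  1.11  2.16]
 turn [ 0.008  -0.0056  0.0012]  shift now-axes [0.0002 0.001  0.0003]  shift final-axes [0.0002 0.001  0.0002]
t 10.98 p [ 0.6161 -0.2085  0.1728] yaw 98.57 tiltz [-0.0067  0.007  -1.    ] F [-5.77  5.95  8.56] w 0.0504 j [-0.04  0.48  0.42  1.6  -0.22  1.11  2.16]
 turn [ 0.008  -0.0056  0.0013]  shift now-axes [0.0002 0.001  0.0002]  shift final-axes [0.0002 0.001  0.0002]
t 11.03 p [ 0.6161 -0.2084  0.1728] yaw 98.57 tiltz [-0.0068  0.007  -1.    ] F [-5.02  5.65  8.63] w 0.0503 j [-0.04  0.48  0.42  1.6  -0.22  1.11  2.16]
 turn [ 0.0079 -0.0056  0.0013]  shift now-axes [0.0002 0.001  0.0002]  shift final-axes [0.0002 0.001  0.0002]
```

arm_command(grip=[0.045], xyz=[[-0.0015,-0.003,-0.0005]], turn=[[0.008,-0.006,0]])

```text
t: 11.17
eef_pos: [0.6161, -0.2085, 0.1728]
tcp_rot: [0.235, -3.128, -0.009]
force: [-6.6, 6.9, 5.6]
grip_width: 0.0505
```

arm_command(grip=[0.045], xyz=[[-0.0018,-0.0038,-0.0004]], turn=[[0.003,-0.003,0]])

```text
t: 11.25
eef_pos: [0.6162, -0.2085, 0.1729]
tcp_rot: [0.236, -3.125, -0.015]
force: [-9.0, 7.1, 10.1]
grip_width: 0.0502
```

Run:
```python
from h import *
F=[]
for i in range(8):
    viewer.capture("top"); F.append(r.state()["force"])
F=np.array(F);print(F.round(1)); m=F.mean(0);ex=np.array([.989,.148]);print("x'",m[:2]@ex,"y'",m[:2]@[-.148,.989],m[2])
need([.6158,-.2075,.1726],np.radians(98.5))
```

```text
[[-8.8  7.3  8.9]
 [-8.4  7.5  9.6]
 [-7.1  7.7  8.6]
 [-7.3  7.8  9.3]
 [-7.4  7.   9.1]
 [-7.3  8.3  9.7]
 [-7.8  6.7 10. ]
 [-8.9  6.8  8.9]]
x' -6.686827515534034 y' 8.466028671601055 9.264462934950089
t 11.65 p [ 0.6162 -0.2085  0.1729] yaw 98.62 tiltz [-0.0084  0.0093 -0.9999] F [-8.9   6.76  8.94] w 0.0505 j [-0.04  0.48  0.42  1.6  -0.22  1.12  2.16]
 turn [ 0.0104 -0.0069  0.0021]  shift now-axes [0.0002 0.0011 0.0003]  shift final-axes [0.0002 0.0011 0.0003]
```

Run:
```python
from h import *
p,d=viewer.capture("wrist");cv2.imwrite("pics/w7.png",p[180:330,150:350].repeat(4,0).repeat(4,1))
W=cloud("wrist",d)
print(W[260,230:290:12,2].round(4),W[290,230:290:12,2].round(4))
```

```text
[0.1892 0.189  0.1886 0.1885 0.1899] [0.189  0.188  0.1906 0.1891 0.1884]
```

View pics/w7.png

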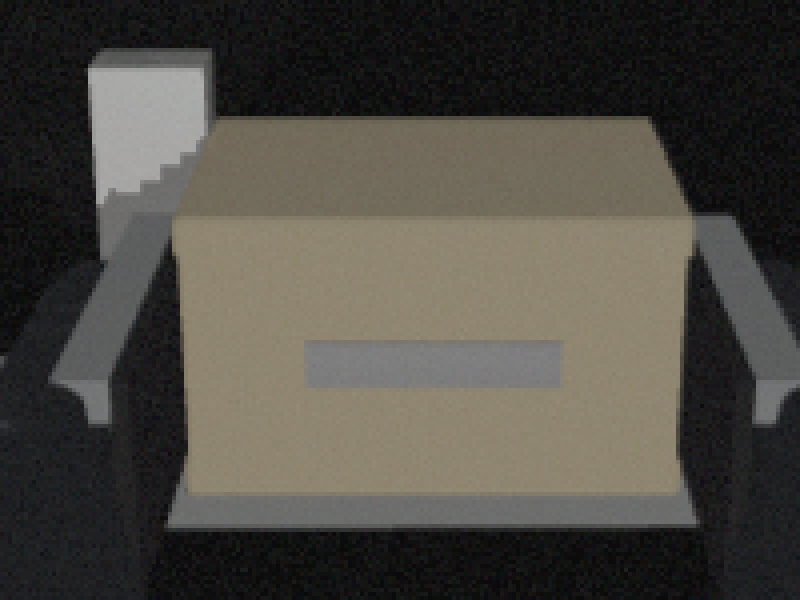

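The crop shows the block's left end meeting the prong face at (213,120), and the bar runs parallel along its back at rows 495–525. The top is level at z≈0.189 m. I'm handing in.

Run:
```python
from h import *
print(r.state()["force"],r.state()["t"]); ticket.finish_job(); s=r.state(); print(s["t"],s["force"],s["eef_pos"],s["grip_width"])
```

```text
[-7.92224876  6.99882151 10.14538106] 11.7
the job is handed in; nothing more can be done
the job is handed in; nothing more can be done
```

I gripped the oblong block by its ends, lifted it out of its mould base and set it on the stage. I then slid it into the corner of the L-shaped stop until both sides made contact. The job was handed in at t = 11.7 s with the block still gripped and pressed.

Last checks before hand-in:
- **Push:** averaged over eight readings, the wrist force was about 6.7 N towards the long bar, 8.5 N towards the short prong and 9 N downward. That is a little over the 5 N asked for, to allow for friction on the stage. It is the total on the tool; the force on each face was not measured separately.
- **Seating:** the last wrist picture shows the block's end against the prong and its long side parallel to the bar. Its top was level at about 0.189 m, where 0.190 m was expected.
- **Alignment:** the tool was tilted about 0.012 rad, and its yaw was about 98.6° against 98.3–98.5° measured for the stop.

Three things did not go exactly as planned:
- **Position:** prong contact came about 2–3 mm further along than my camera estimate of the corner, and bar contact within about 1 mm of it. I went by the contact forces, so the block's final position was not measured directly.
- **Touchdown:** the wrist force peaked at about 24 N for a moment when the block met the stage, well under the 60 N limit.
- **After hand-in:** the state could no longer be read, so I have no reading from the final second.

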